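# Count three grey stoppers into the tray's trough and shut its cover

### The arm

A 6-joint arm with a two-finger parallel gripper is mounted at the origin on a cart in front of the work surface, level with it; the furniture and walls round the work are solid. World frame = base frame: x ahead of the robot, y to its left, z up, the work surface at z = 0. Lengths are in mm, angles in rad, forces in N, time in s.
With the tool pointing down it reaches from about 400 to 925 mm from the base axis. Payload 12.5 kg.
Tool frame: the origin (TCP) lies between the finger pads; the fingertips stand 14 mm ahead of it and the grasp point (between the pads) lies 5 mm behind it; x points along the fingers, y is the direction in which the jaws open and shut, and the axes are right-handed (so a half turn about x gives the same grasp; the last joint's range is limited). The gripper opens to 95 mm and grips with 3 to 60 N. Pads are 20 mm wide; open, the fingers measure 119 mm over their backs; the gripper's body (75 mm by 180 mm) begins 59 mm behind the grasp point.
Start: joints at [-1.285, 0.491, 1.559, -0, 1.092, -0.106], TCP at [238.681, -577.647, 228.661] pointing down, gripper open.
Joint ranges: [-3.1, 3.1], [-0.84, 2.19], [0.05, 2.79], [-1.13, 4.28], [0.06, 2.93], [-2.69, 2.69]. Speed limits (rad/s): [2.22, 2.22, 2.79, 3.14, 3.14, 3.14].

### API

Orientations are given as [roll, pitch, yaw] about the fixed x, y, z axes, in that order (R = Rz(yaw) Ry(pitch) Rx(roll)).
In Python, from cell import env, cams gives the robot as it stands.
- The arm moves only by the tool carry_out, never from a script. Its arguments are lists of equal length, an entry for each row: "grip": the closure, from -1 (fully open) to 1 (shut); "linear": the shift along the tool's x, y, z scaled (see below), a list of three; "turn": the turn about the tool's x scaled (see below). In form: {"grip": [grip, ...], "linear": [[tx, ty, tz], ...], "turn": [turn, ...]}. A call has 1 to 5 rows; each row shifts and turns the commanded pose from where the row before left it, along the tool's axes as they then stand; what a row does not reach is not made up. The controller multiplies each number of a shift by 0.5 m and each number of a turn by 180 degrees. A row lasts 1/10 s, in which the tool goes at most 50 mm and 8.59 degrees, less where a joint would pass 70% of its speed; a pose out of reach is approached as far as the arm can. A call with a number of a shift or a turn outside -1 to 1 is refused whole. A call with a gripper value outside its range is refused whole. The fingers move at their own pace and stop on an object; the grip force is fixed at half the most. Time passes only in rows, so rows that do not move let the fingers close. It gives the time, the measured TCP pose, the force and the opening at its end, in the units of the state.
- env.state(): the state, without advancing time (a new reading comes with each control period).
- cams.read_camera(name): name is "scene" or "top" or "wrist"; returns the picture (400x640x3 uint8, blue, green, red); there is no depth.
- cams.camera_info(name): a dict with "fx", "fy", "cx", "cy" (pixels), "dist" ([k1, k2, p1, p2, k3] as OpenCV has them; the pictures are not rectified), "view" (4x4, takes a point from world to camera coordinates). Camera axes: x right, y down, z forward; pixel columns grow to the right and rows downward; lengths in mm; the calibration is good to about 2 mm. A picture is of the moment at which its call begins: read the wrist's pose just before it. camera_info takes no time and is no camera call; for the wrist camera it gives the pose at the moment of the call.
- env.job_done(): hands the job in, once; it reports no verdict.
The state is a dict: "t": time; "joints": joint angles; "qvel": joint speeds; "tau": joint torques, N m; "eef_pos": TCP position; "tcp_rot": TCP orientation; "ft_force": force on the tool from outside, world axes, zero at the start; "moment": the same for the moment, N m; "opening": opening from 0.0 (shut) to 1.0 (fully open).
Only numpy, scipy, OpenCV 4.12 (cv2) and the standard library are available. Lean on these libraries where they do the work, as an engineer would, in place of code of your own. Each camera call takes 0.05 s, during which the arm holds its last target. There are 200 camera calls.

### The job

On the counting tray, sweep the three grey rubber stoppers across the deck into the trough with your closed fingertips, leaving the two red ones on the deck; then tip the blue cover over so that it lies shut on the trough. Slide the stoppers, never pick one up, and do not disturb the other things on the bench.

Things in the scene. Friction and masses are not known exactly. Their poses are not given: they have to be found in the camera images.
- tray: pale grey counting tray, fixed on the bench, 236 mm (x) by 230 mm (y). Origin: centre of the underside, on the bench. Walls 4 mm thick stand 12 mm above the deck at x = +-116 and y = -113 mm; the latter has a gap 60 mm wide at x = 0 with a pouring lip out to y = -145 mm
- deck_edge (a point): middle of the square edge where the deck drops into the trough, at deck height: tray x = 0, y = +49, z = +34 mm; axes as the tray's. The flat deck runs from here to 160 mm toward -y and 114 mm to each side in x; no wall between deck and trough
- trough_floor (a point): middle of the trough's floor: tray x = 0, y = +80, z = +3 mm; axes as the tray's. The trough is open on top, 62 mm wide (y), runs the tray's whole length (228 mm, x) and is 31 mm deep below the deck; its outer wall (y = +113 mm) is as high as the deck
- cover (a joint): translucent blue cover of the trough, 232 mm long (tray x), 3 mm thick, 80 g: 0 rad lies flat shut over the trough, 1.57 stands upright, 2.05 leans on its stop. Starts open, leaning away from the deck (1.72 to 2.02). Hinge slightly stiff: it stays where left while steep, falls shut by itself below about 1.1 rad
- cover_hinge (a point): middle of the cover's hinge line, which runs along the tray's x axis: tray y = +113, z = +37 mm. From it the cover reaches 70 mm, and 79 mm at a 50 mm long finger tab in the middle of its free edge
- cover_edge (a point): middle of the cover's free edge, on the finger tab, 74 mm from the hinge line
- grey_0_mid (a point): one of the three dark grey rubber bottle stoppers, lying flange down on the deck: round flange 28 mm across and 6 mm thick, below a 21 mm plug, 13 mm tall in all; 10 to 15 g. The point is on its axis, 6 mm above its underside; its z axis points up at the start
- grey_1_mid (a point): one of the three dark grey rubber bottle stoppers, lying flange down on the deck: round flange 28 mm across and 6 mm thick, below a 21 mm plug, 13 mm tall in all; 10 to 15 g. The point is on its axis, 6 mm above its underside; its z axis points up at the start
- grey_2_mid (a point): one of the three dark grey rubber bottle stoppers, lying flange down on the deck: round flange 28 mm across and 6 mm thick, below a 21 mm plug, 13 mm tall in all; 10 to 15 g. The point is on its axis, 6 mm above its underside; its z axis points up at the start
- red_0_mid (a point): one of the two rust-red rubber bottle stoppers, lying flange down on the deck: round flange 28 mm across and 6 mm thick, below a 21 mm plug, 13 mm tall in all; 10 to 15 g. The point is on its axis, 6 mm above its underside; its z axis points up at the start
- red_1_mid (a point): one of the two rust-red rubber bottle stoppers, lying flange down on the deck: round flange 28 mm across and 6 mm thick, below a 21 mm plug, 13 mm tall in all; 10 to 15 g. The point is on its axis, 6 mm above its underside; its z axis points up at the start
- bottle_0: bystander, to be left alone: empty clear glass bottle, 50 mm across, 91 mm tall, standing beyond the pouring-lip side of the tray. Origin: centre of its underside
- bottle_1: bystander, to be left alone: empty clear glass bottle, 50 mm across, 91 mm tall, standing beyond the pouring-lip side of the tray. Origin: centre of its underside
- bottle_2: bystander, to be left alone: empty clear glass bottle, 50 mm across, 91 mm tall, standing beyond the pouring-lip side of the tray. Origin: centre of its underside
- tweezers: bystander, to be left alone: steel tweezers, 116 mm long, 8 mm thick, lying before the tray. Origin: under their middle; x along them
- marker: bystander, to be left alone: felt marker, white with black cap, 133 mm long, 14 mm thick, lying on the bench. Origin: under its middle; y along it
- tape_roll: bystander, to be left alone: yellow roll of tape, 64 mm across, 19 mm high, lying beyond the cover side of the tray. Origin: centre of its underside
- beaker: bystander, to be left alone: clear beaker, 62 mm across, 78 mm tall, standing behind the tray. Origin: centre of its underside

How it is judged (in metres and radians):
On the way, in this order (a step that is already met when the one before it is completed fails the run):
1. the three grey stoppers lie in the trough while the cover is still open (z of each of grey_0_mid, grey_1_mid, grey_2_mid in the frame of tray below 0.028 m and y of grey_0_mid in the frame of tray between 0.05 and 0.111 m and x of grey_0_mid in the frame of tray between -0.115 and 0.115 m and y of grey_1_mid in the frame of tray between 0.05 and 0.111 m and x of grey_1_mid in the frame of tray between -0.115 and 0.115 m and y of grey_2_mid in the frame of tray between 0.05 and 0.111 m and x of grey_2_mid in the frame of tray between -0.115 and 0.115 m and value of joint cover above 0.5 rad), for 0.1 s.
2. the cover is shut (value of joint cover below 0.06 rad), for 0.2 s.
At the end, for the whole second after the job is handed in: The three grey stoppers lie in the trough, below the deck; the two red ones lie on the deck, anywhere on it; the cover is shut to within 0.06 rad (z of each of grey_0_mid, grey_1_mid, grey_2_mid in the frame of tray below 0.028 m and y of grey_0_mid in the frame of tray between 0.05 and 0.111 m and x of grey_0_mid in the frame of tray between -0.115 and 0.115 m and y of grey_1_mid in the frame of tray between 0.05 and 0.111 m and x of grey_1_mid in the frame of tray between -0.115 and 0.115 m and y of grey_2_mid in the frame of tray between 0.05 and 0.111 m and x of grey_2_mid in the frame of tray between -0.115 and 0.115 m and z of red_0_mid in the frame of tray between 0.034 and 0.052 m and y of red_0_mid in the frame of tray between -0.112 and 0.049 m and x of red_0_mid in the frame of tray between -0.115 and 0.115 m and z of red_1_mid in the frame of tray between 0.034 and 0.052 m and y of red_1_mid in the frame of tray between -0.112 and 0.049 m and x of red_1_mid in the frame of tray between -0.115 and 0.115 m and value of joint cover below 0.06 rad); the robot touches nothing.
It fails at once if a stopper was picked up (more than about 20 mm off the deck) (height (world z) of any of grey_0_mid, grey_1_mid, grey_2_mid, red_0_mid, red_1_mid above 0.06 m).
It fails at once if a bystander (glass bottle, beaker, tweezers, marker or tape roll) was shifted by more than 25 mm (distance of any of bottle_0, bottle_1, bottle_2, tweezers, marker, tape_roll, beaker from where it was at the start of the episode above 0.025 m).
It fails at once if a glass bottle or the beaker was tipped (angle between any of bottle_0, bottle_1, bottle_2, beaker's own z axis and vertical above 0.5 rad).
It also fails if it takes over 51 s, if anything falls off the work surface, if the arm or the gripper's body presses on something with over 40 N, if the wrist force passes 120 N, or if a joint passes its speed limit or range.

## Working session

There is one attempt and no reset: what is moved stays moved. The work goes in short steps, Python scripts to look and compute and a tool call to move; the robot and the scene stay as the last step left them, time stands still between calls to the robot, and variables do not carry over. Pictures are saved under pics/ and viewed, about 8 in all and at most 12, crops included, and the job is handed in when it is done.

Besides the shell and the picture viewer there is one more tool, called after "Call:" as a command line: name --pt "numbers of a row" for each row, then --argument value for the rest. carry_out: Moves the arm, as the interface text tells. Shifts and turns lie within -1 to 1; 1 stands for 0.5 m of shift or 180 degrees of turn. Its arguments: {"type":"object","properties":{"grip":{"type":"array"},"linear":{"type":"array"},"turn":{"type":"array"}},"required":["grip","linear","turn"]}

```bash
mkdir -p pics; ls
python3 - <<'E'
from cell import env,cams
import cv2,numpy as np
a=cams.read_camera("scene");b=cams.read_camera("top")
cv2.imwrite("pics/scene0.png",a);cv2.imwrite("pics/top0.png",b)
np.set_printoptions(precision=3,suppress=True)
for n in("scene","top","wrist"):print(n,cams.camera_info(n))
print(env.state())
E
```

```text
pics
scene {'fx': 397.3708700286979, 'fy': 397.3708700286979, 'cx': 317.8978158866784, 'cy': 197.94973602425952, 'dist': array([-0.003,  0.   ,  0.   ,  0.   ,  0.   ]), 'view': array([[  -0.904,   -0.427,    0.02 ,  479.317],
       [  -0.322,    0.651,   -0.688,  244.689],
       [   0.281,   -0.628,   -0.726, 1006.665],
       [   0.   ,    0.   ,    0.   ,    1.   ]])}
top {'fx': 368.0865099021269, 'fy': 368.0865099021269, 'cx': 313.1781208910936, 'cy': 204.33724717818714, 'dist': array([0.001, 0.   , 0.   , 0.   , 0.   ]), 'view': array([[ -0.003,  -1.   ,   0.005, -35.555],
       [ -0.993,   0.002,  -0.121, 564.621],
       [  0.121,  -0.005,  -0.993, 967.445],
       [  0.   ,   0.   ,   0.   ,   1.   ]])}
wrist {'fx': 311.55393870059294, 'fy': 311.55393870059294, 'cx': 319.95824132601916, 'cy': 202.59970840316046, 'dist': array([-0.025,  0.   ,  0.   ,  0.   ,  0.   ]), 'view': array([[   0.383,   -0.924,   -0.001, -625.516],
       [  -0.886,   -0.367,    0.283,  -32.077],
       [  -0.262,   -0.107,   -0.959,  392.93 ],
       [   0.   ,    0.   ,    0.   ,    1.   ]])}
{'t': 0.1, 'joints': array([-1.285,  0.492,  1.559, -0.   ,  1.092, -0.106]), 'qvel': array([-0.   , -0.001, -0.002, -0.001, -0.   , -0.002]), 'tau': array([  0.003, -61.362, -25.861,   0.069,   0.047,  -0.   ]), 'eef_pos': array([ 238.635, -577.442,  228.122]), 'tcp_rot': array([-1.668,  1.57 ,  1.866]), 'ft_force': array([-0.118, -0.355,  0.765]), 'moment': array([ 0.021,  0.012, -0.002]), 'opening': 1.0016779043053483}
```

View pics/top0.png

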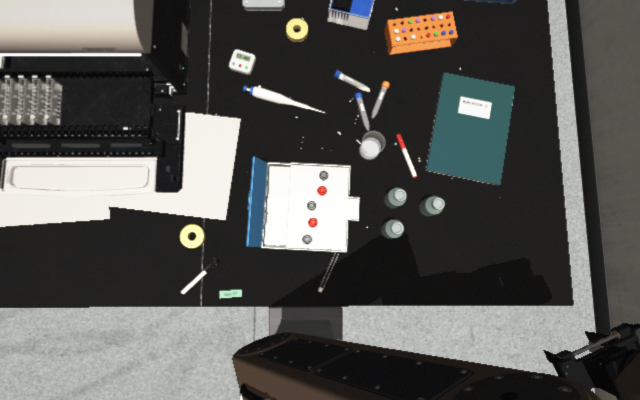

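View pics/scene0.png

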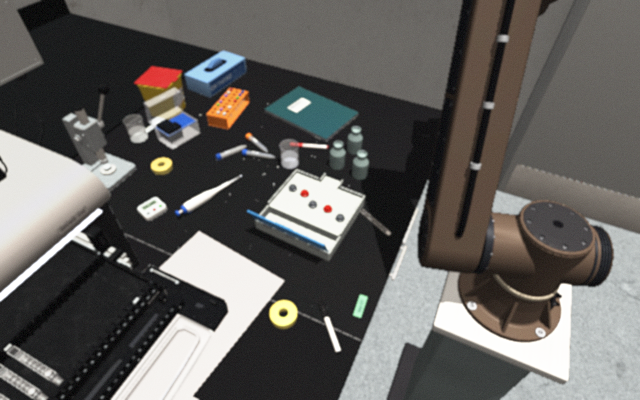

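The top picture shows the tray at about columns 250–350 and rows 162–250, with the blue cover on its left (+y). Grey stoppers are at about (324,175), (311,205) and (307,239), and red ones at (322,190) and (313,222). The scene view confirms that layout. Next I'll convert these to world coordinates.

```bash
cat > h.py <<'E'
from cell import env,cams
import cv2,numpy as np
from scipy.spatial.transform import Rotation as Ro
np.set_printoptions(precision=1,suppress=True)
def ray(info,px,z):
    K=np.array([[info['fx'],0,info['cx']],[0,info['fy'],info['cy']],[0,0,1]])
    u=cv2.undistortPoints(np.float64(px).reshape(-1,1,2),K,np.array(info['dist'])).reshape(-1,2)
    V=np.array(info['view']);R,t=V[:3,:3],V[:3,3]
    d=np.c_[u,np.ones(len(u))]@R;o=-R.T@t
    return o+d*((z-o[2])/d[:,2])[:,None]
def proj(info,P):
    K=np.array([[info['fx'],0,info['cx']],[0,info['fy'],info['cy']],[0,0,1]]);V=np.array(info['view'])
    return cv2.projectPoints(np.float64(P).reshape(-1,1,3),cv2.Rodrigues(V[:3,:3])[0],V[:3,3],K,np.array(info['dist']))[0].reshape(-1,2)
def tool():
    s=env.state();R=Ro.from_euler('xyz',s['tcp_rot']).as_matrix();return s,R
E
python3 - <<'E'
from h import *
im=cv2.imread("pics/top0.png");c=cams.camera_info("top")
print("stoppers",ray(c,[(324,175),(311,205),(307,239),(322,190),(313,222)],45))
# tray white region
g=im.min(2)[155:256,262:356];m=(g>150).astype(np.uint8)
cnt=max(cv2.findContours(m,cv2.RETR_EXTERNAL,cv2.CHAIN_APPROX_NONE)[0],key=cv2.contourArea)+[262,155]
print(cv2.minAreaRect(cnt)); 
h=cv2.cvtColor(im,cv2.COLOR_BGR2HSV)
b=cv2.inRange(h,(95,100,40),(120,255,255));b[:,:240]=0;b[:150]=0;b[260:]=0;b[:,275:]=0
cb=max(cv2.findContours(b,cv2.RETR_EXTERNAL,cv2.CHAIN_APPROX_NONE)[0],key=cv2.contourArea)
print(cv2.boxPoints(cv2.minAreaRect(cb)))
s,R=tool();print("tool axes (cols x,y,z)\n",R)
w=cams.camera_info("wrist")['view'];C=-w[:3,:3].T@w[:3,3]
print("cam offset in tool",R.T@(C-s['eef_pos']), "cam z in tool",R.T@w[2,:3])
cv2.imwrite("pics/crop0.png",cv2.resize(im[145:265,235:395],None,fx=5,fy=5,interpolation=cv2.INTER_CUBIC))
E
```

```text
stoppers [[643.6 -66.5  45. ]
 [561.5 -31.   45. ]
 [470.3 -20.1  45. ]
 [602.3 -60.8  45. ]
 [515.6 -36.2  45. ]]
((309.44342041015625, 206.44625854492188), (92.3721923828125, 87.1078109741211), 2.9108378887176514)
[[244.3 245.9]
 [250.4 155.7]
 [266.7 156.8]
 [260.6 247. ]]
tool axes (cols x,y,z)
 [[-0.   0.4 -0.9]
 [ 0.  -0.9 -0.4]
 [-1.  -0.  -0. ]]
cam offset in tool [-157.1    0.9  -81. ] cam z in tool [1.  0.  0.3]
```

View pics/crop0.png

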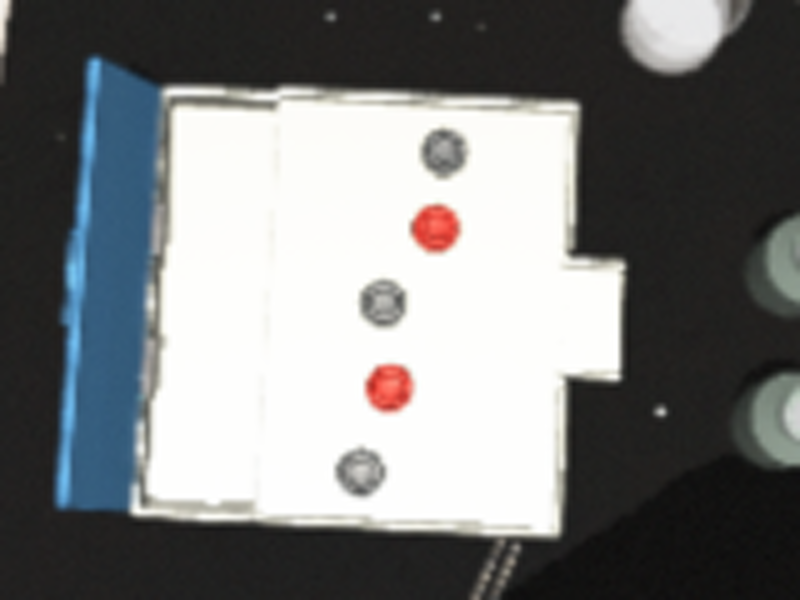

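The crop shows the wall corners, the deck edge (crop column about 278 at the top, 258 at the bottom) and the five stoppers clearly. I'll fit the tray pose next.

Run:
```python
from h import *
im=cv2.imread("pics/top0.png");c=cams.camera_info("top")
f=lambda p:np.array(p)/5.+[235-.4,145-.4]
W=ray(c,f([(580,101),(562,537)]),46); D=ray(c,f([(278,97),(260,515)]),34)
B=ray(c,f([(165,88),(133,515)]),36)
print(W,D,B,sep="\n")
for a in(W,D,B):print(np.degrees(np.arctan2(*(a[0]-a[1])[[1,0]])))
print("lip",ray(c,f([(625,262),(622,381)]),34))
x=(W[0]-W[1]+B[0]-B[1])[:2];x/=np.linalg.norm(x);y=np.array([-x[1],x[0]])
ctr=(W.mean(0)[:2]+y*115+ B.mean(0)[:2]-y*115)/2   # walls outer at y=-115,+115
print("yaw",np.degrees(np.arctan2(x[1],x[0])),"ctr",ctr, "edge y",(D.mean(0)[:2]-ctr)@y)
h=cv2.cvtColor(im,cv2.COLOR_BGR2HSV)
for n,p in dict(g0=(444,153),g1=(383,303),g2=(360,471),r0=(436,228),r1=(389,387)).items():
    P=ray(c,f([p]),42)[0];print(n,P,"tray",(P[:2]-ctr)@x,(P[:2]-ctr)@y)
cov=ray(c,f([(95,57),(57,507),(68,280)]),105);print("cover edge tray",(cov[:,:2]-ctr)@np.c_[x,y])
print("other bystanders", [ (n,ray(c,[p],z)[0]) for n,p,z in (("tape",(192,236),10),("marker",(198,277),10),("beaker",(372,145),40),("tw",(328,272),5))])
```

```text
[[ 671.6 -139.2   46. ]
 [ 435.7 -126.1   46. ]]
[[676.9  26.2  34. ]
 [447.8  34.8  34. ]]
[[681.5  88.4  36. ]
 [447.9 102.6  36. ]]
-3.1725706548574175
-2.1308554776530215
-3.4856151070174697
lip [[ 584.5 -163.7   34. ]
 [ 519.4 -160.9   34. ]]
yaw -3.328374479935668 ctr [559.2 -18.6] edge y 49.16395853907991
g0 [643.6 -64.9  42. ] tray 86.99647755196848 -41.38234584115516
g1 [561.3 -31.5  42. ] tray 2.8364266872896153 -12.776695700088466
g2 [470.9 -19.   42. ] tray -88.07946604935564 -5.581218177522259
r0 [602.2 -60.3  42. ] tray 45.38916541686537 -39.20291168706928
r1 [515.8 -34.6  42. ] tray -42.351120203231396 -18.54313167086465
cover edge tray [[ 114.1  141.6]
 [-116.   143.2]
 [  -1.9  146.5]]
other bystanders [('tape', array([480.3, 297.1,  10. ])), ('marker', array([369.1, 276.7,  10. ])), ('beaker', array([ 728.7, -199.8,   40. ])), ('tw', array([381.2, -77.2,   5. ]))]
```

```bash
cat >> h.py <<'E'
CT=np.array([559.2,-18.6,0]);RT=Ro.from_euler('z',-3.33,degrees=True).as_matrix()
def goal(tx,ty,tipz):
    "tool shift (scaled) to bring the fingertip middle to tray (tx,ty), height tipz, tool down; plus turn to align"
    s,R=tool();d=CT+RT@[tx,ty,0]+[0,0,0];d[2]=tipz+14
    e=R.T@(d-s['eef_pos']);a=R.T@(RT@[1,0,0])
    print("t",round(s['t'],2),"tip tray",RT.T@(s['eef_pos']-CT)-[0,0,14],"F",s['ft_force'],"open",round(s['opening'],3))
    print("  shift mm",e,"scaled",np.round(e/500,4),"turn",np.round(np.arctan2(a[2],a[1])/np.pi,4))
E
python3 -c "
from h import *
goal(87,-78,150)"
```

```text
t 0.1 tip tray [-287.6 -576.5  214.1] F [-0.1 -0.4  0.8] open 1.002
  shift mm [  64.5 -285.9 -554.1] scaled [ 0.1 -0.6 -1.1] turn -0.3568
```

Call:
carry_out --grip '[1,1,1,1,1]' --pt "0 -0.038 -0.074" --pt "0 -0.038 -0.074" --pt "0 -0.038 -0.074" --pt "0 -0.038 -0.074" --pt "0 -0.038 -0.074" --turn '[0,0,0,0,0]'

```text
t: 0.6
eef_pos: [374.1, -417.8, 228.5]
tcp_rot: [-1.267, 1.57, 2.266]
ft_force: [0.6, -1.6, 0.1]
opening: 0.634
```

Call:
carry_out --grip '[1,1,1,1,1]' --pt "0 -0.038 -0.074" --pt "0 -0.038 -0.074" --pt "0 -0.038 -0.074" --pt "0 -0.038 -0.074" --pt "0 -0.038 -0.074" --turn '[0,0,0,0,0]'

```text
t: 1.1
eef_pos: [508.9, -259.2, 228.5]
tcp_rot: [-0.76, 1.57, 2.773]
ft_force: [0.4, 0.1, -0.1]
opening: 0.216
```

Call:
carry_out --grip '[1,1,1,1,1]' --pt "0 -0.038 -0.074" --pt "0 -0.038 -0.074" --pt "0 -0.038 -0.074" --pt "0 -0.038 -0.074" --pt "0 -0.038 -0.074" --turn '[0,0,0,0,0]'

```text
t: 1.6
eef_pos: [643.6, -100.8, 228.3]
tcp_rot: [-0.436, 1.57, 3.097]
ft_force: [0.2, -1.0, 0.4]
opening: 0.005
```

Call:
carry_out --grip '[1,1,1,1,1]' --pt "0 0 0" --pt "0 0 0" --pt "0 0 0" --pt "0 0 0" --pt "0 0 0" --turn '[-0.0446,-0.0446,-0.0446,-0.0446,-0.0446]'

```text
t: 2.1
eef_pos: [642.7, -102.2, 228.2]
tcp_rot: [-1.225, 1.57, 3.014]
ft_force: [-1.1, -0.3, -0.8]
opening: 0.005
```

Call:
carry_out --grip '[1,1,1,1,1]' --pt "0 0 0" --pt "0 0 0" --pt "0 0 0" --pt "0 0 0" --pt "0 0 0" --turn '[-0.0446,-0.0446,-0.0446,0,0]'

```text
t: 2.6
eef_pos: [642.7, -102.3, 228.4]
tcp_rot: [-1.638, 1.57, 3.012]
ft_force: [0.0, -0.3, 0.2]
opening: 0.003
```

```bash
python3 -c "
from h import *
np.set_printoptions(precision=4,suppress=True)
goal(87,-78,90)
cv2.imwrite('pics/w1.png',cams.read_camera('wrist'))"
```

```text
t 2.6 tip tray [ 88.2315 -78.7005 214.3691] F [ 0.0208 -0.3458  0.2249] open 0.003
  shift mm [124.3697  -1.1788  -0.6917] scaled [ 0.2487 -0.0024 -0.0014] turn -0.0013
```

View pics/w1.png

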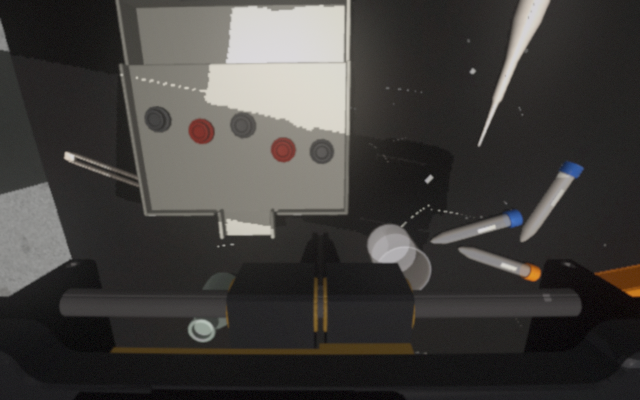

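The wrist view shows g0 at about (321,152), red (283,150), g1 (243,125), red (201,131) and g2 (158,119). I'll compare these with the top-camera estimates.

```bash
python3 -c "
from h import *
c=cams.camera_info('wrist');P=ray(c,[(321,152),(243,125),(158,119),(283,150),(201,131)],43)
print((P-CT)@RT)
print('edge,trough',(ray(c,[(123,64),(349,62)],34)-CT)@RT,(ray(c,[(146,215),(346,213)],46)-CT)@RT)"
```

```text
[[ 90.7 -42.4  43. ]
 [  7.3 -13.2  43. ]
 [-83.8  -6.3  43. ]
 [ 49.2 -40.1  43. ]
 [-38.7 -19.2  43. ]]
edge,trough [[-117.9   50.2   34. ]
 [ 120.1   50.    34. ]] [[-112.3 -113.7   46. ]
 [ 119.3 -111.8   46. ]]
```

Call:
carry_out --grip '[1,1,1,1,1]' --pt "0.06 -0.002 0" --pt "0.08 0 0" --pt "0.08 0 0" --pt "0.028 0 0" --pt "0 0 0" --turn '[0,0,0,0,0]'

```text
t: 3.15
eef_pos: [641.2, -102.1, 103.1]
tcp_rot: [-1.746, 1.567, 2.906]
ft_force: [-1.0, -0.3, 1.0]
opening: 0.003
```

Call:
carry_out --grip '[1,1,1,1]' --pt "0.05 0.004 0" --pt "0.04 0 0" --pt "0.01 0 0" --pt "0 0 0" --turn '[0,0,0,0]'

```text
t: 3.55
eef_pos: [644.3, -102.5, 55.7]
tcp_rot: [1.29, 1.57, -0.34]
ft_force: [-0.2, -0.4, -0.4]
opening: 0.001
```

```bash
python3 -c "
from h import *
np.set_printoptions(precision=4,suppress=True)
goal(89,48,37.5)"
```

```text
t 3.55 tip tray [ 89.8764 -78.8328  41.7414] F [-0.2478 -0.4233 -0.4084] open 0.001
  shift mm [   4.2052   -0.945  -126.8335] scaled [ 0.0084 -0.0019 -0.2537] turn -0.0002
```

Call:
carry_out --grip '[1,1,1,1,1]' --pt "0.0085 -0.001 0" --pt "0 0 -0.02" --pt "0 0 -0.025" --pt "0 0 -0.025" --pt "0 0 -0.025" --turn '[0,0,0,0,0]'

```text
t: 4.05
eef_pos: [646.2, -53.4, 50.7]
tcp_rot: [1.326, 1.57, -0.302]
ft_force: [-0.3, -0.5, -0.1]
opening: 0.008
```

Call:
carry_out --grip '[1,1,1,1,1]' --pt "0 0 -0.025" --pt "0 0 -0.025" --pt "0 0 -0.025" --pt "0 0 -0.025" --pt "0 0 -0.025" --turn '[0,0,0,0,0]'

```text
t: 4.55
eef_pos: [649.7, 8.5, 50.3]
tcp_rot: [-0.403, 1.571, -2.032]
ft_force: [0.5, -0.3, 0.2]
opening: 0.0
```

```bash
python3 -c "
from h import *
np.set_printoptions(precision=4,suppress=True)
goal(89,48,37.5)
cv2.imwrite('pics/w2.png',cams.read_camera('wrist'))"
```

```text
t 4.55 tip tray [88.799  32.3368 36.3395] F [ 0.4867 -0.3024  0.1778] open 0.0
  shift mm [ -1.1618   0.2023 -15.6631] scaled [-0.0023  0.0004 -0.0313] turn 0.0
```

View pics/w2.png

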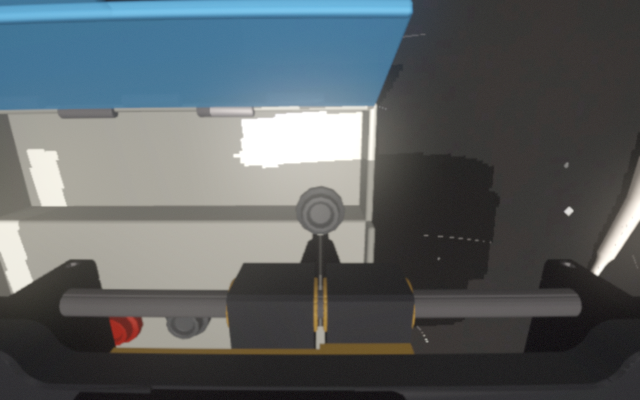

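The stopper sits centred in front of the fingertips at (320,212), straddling the deck edge, so I'll finish the push, lift, and go to g1.

Call:
carry_out --grip '[1,1,1,1,1]' --pt "0 0 -0.02" --pt "0 0 -0.016" --pt "0 0 0" --pt "0 0 0.03" --pt "-0.06 0 0.01" --turn '[0,0,0,0,0]'

```text
t: 5.1
eef_pos: [647.8, 3.6, 77.4]
tcp_rot: [-1.546, 1.565, 3.107]
ft_force: [-0.1, -0.5, -0.6]
opening: 0.006
```

```bash
python3 -c "
from h import *
np.set_printoptions(precision=4,suppress=True)
goal(5,-52,66)
cv2.imwrite('pics/w3.png',cams.read_camera('wrist'))"
```

```text
t 5.1 tip tray [87.1162 27.335  63.4111] F [-0.1115 -0.4886 -0.5971] open 0.006
  shift mm [ -2.0735 -82.0871  79.3803] scaled [-0.0041 -0.1642  0.1588] turn -0.0002
```

View pics/w3.png

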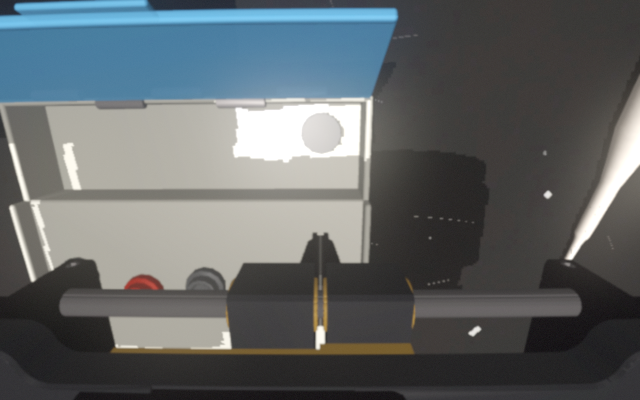

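g0 lies in the trough at (321,132). On to g1.

Call:
carry_out --grip '[1,1,1,1,1]' --pt "0 -0.055 0.053" --pt "0 -0.055 0.053" --pt "0 -0.054 0.053" --pt "0 0 0" --pt "0.03 0 0" --turn '[0,0,0,0,0]'

```text
t: 5.65
eef_pos: [563.8, -71.2, 67.0]
tcp_rot: [1.362, 1.567, -0.269]
ft_force: [-0.1, 0.1, -0.4]
opening: 0.001
```

```bash
python3 -c "
from h import *
np.set_printoptions(precision=4,suppress=True)
goal(5,-52,37)"
```

```text
t 5.65 tip tray [  7.6313 -52.2401  53.0358] F [-0.1275  0.0728 -0.3556] open 0.001
  shift mm [16.0255 -2.6927 -0.2464] scaled [ 0.0321 -0.0054 -0.0005] turn -0.0008
```

Call:
carry_out --grip '[1,1,1]' --pt "0.026 -0.005 0" --pt "0 0 0" --pt "0 0 0" --turn '[0,0,0]'

```text
t: 5.95
eef_pos: [560.9, -69.5, 52.6]
tcp_rot: [0.848, 1.571, -0.782]
ft_force: [0.3, -0.1, 0.2]
opening: 0.003
```

```bash
python3 -c "
from h import *
np.set_printoptions(precision=4,suppress=True)
goal(5,50,36.7)"
```

```text
t 5.95 tip tray [  4.7022 -50.6993  38.569 ] F [ 0.3068 -0.1284  0.1542] open 0.003
  shift mm [   1.8574    0.2582 -100.6996] scaled [ 0.0037  0.0005 -0.2014] turn -0.0001
```

Call:
carry_out --grip '[1,1,1,1,1]' --pt "0.003 0 -0.015" --pt "0 0 -0.025" --pt "0 0 -0.025" --pt "0 0 -0.025" --pt "0 0 -0.025" --turn '[0,0,0,0,0]'

```text
t: 6.45
eef_pos: [564.0, -10.1, 51.0]
tcp_rot: [1.197, 1.571, -0.431]
ft_force: [-0.2, -0.2, -1.0]
opening: 0.005
```

Call:
carry_out --grip '[1,1,1,1,1]' --pt "0 0 -0.025" --pt "0 0 -0.025" --pt "0 0 -0.025" --pt "0 0 -0.015" --pt "0 0 0" --turn '[0,0,0,0,0]'

```text
t: 6.95
eef_pos: [566.5, 34.3, 50.8]
tcp_rot: [-0.569, 1.571, -2.197]
ft_force: [0.4, 0.1, -0.1]
opening: -0.0
```

Call:
carry_out --grip '[1,1,1]' --pt "0 0 0.03" --pt "-0.06 0 0.01" --pt "0 0 0" --turn '[0,0,0]'

```text
t: 7.25
eef_pos: [566.5, 11.3, 83.3]
tcp_rot: [1.466, 1.567, -0.165]
ft_force: [-0.0, -0.1, 0.0]
opening: 0.003
```

```bash
python3 -c "
from h import *
np.set_printoptions(precision=4,suppress=True)
goal(-86,-44,66)
cv2.imwrite('pics/w4.png',cams.read_camera('wrist'))"
```

```text
t 7.25 tip tray [ 5.5859 30.2276 69.2991] F [-0.0337 -0.0688  0.0295] open 0.003
  shift mm [  2.9812 -91.4844  74.3661] scaled [ 0.006  -0.183   0.1487] turn -0.0005
```

View pics/w4.png

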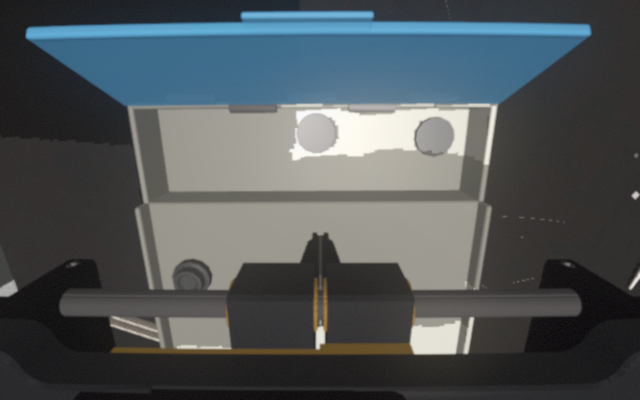

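Two greys are now in the trough, at (316,132) and (434,136). g2 is still on the deck at (192,277).

Call:
carry_out --grip '[1,1,1,1,1]' --pt "0 -0.06 0.05" --pt "0 -0.06 0.05" --pt "0 -0.063 0.049" --pt "0 0 0" --pt "0.03 0 0" --turn '[0,0,0,0,0]'

```text
t: 7.8
eef_pos: [469.9, -57.1, 66.6]
tcp_rot: [1.339, 1.568, -0.292]
ft_force: [0.6, 0.1, -0.4]
opening: 0.004
```

Call:
carry_out --grip '[1,1,1]' --pt "0.026 0 0" --pt "0 0 0" --pt "0 0 0" --turn '[0,0,0]'

```text
t: 8.1
eef_pos: [469.7, -55.9, 52.7]
tcp_rot: [-1.656, 1.57, 2.999]
ft_force: [0.3, -0.8, -0.4]
opening: 0.004
```

```bash
python3 -c "
from h import *
np.set_printoptions(precision=4,suppress=True)
goal(-86,50,36.7)"
```

```text
t 8.1 tip tray [-87.1385 -42.4567  38.6832] F [ 0.2696 -0.7506 -0.4175] open 0.004
  shift mm [  1.9881   1.117  -92.4569] scaled [ 0.004   0.0022 -0.1849] turn -0.0001
```

Call:
carry_out --grip '[1,1,1,1,1]' --pt "0.003 0.002 -0.01" --pt "0 0 -0.025" --pt "0 0 -0.025" --pt "0 0 -0.025" --pt "0 0 -0.025" --turn '[0,0,0,0,0]'

```text
t: 8.6
eef_pos: [474.0, 0.6, 51.5]
tcp_rot: [1.286, 1.57, -0.342]
ft_force: [-0.5, -0.3, 0.9]
opening: 0.001
```

Call:
carry_out --grip '[1,1,1,1,1]' --pt "0 0 -0.025" --pt "0 0 -0.025" --pt "0 0 -0.02" --pt "0 0 -0.01" --pt "0 0 0" --turn '[0,0,0,0,0]'

```text
t: 9.1
eef_pos: [476.2, 39.7, 51.3]
tcp_rot: [0.486, 1.571, -1.142]
ft_force: [0.5, 0.2, 0.0]
opening: 0.004
```

Call:
carry_out --grip '[1,1,1,1]' --pt "0 0 0.03" --pt "-0.06 0 0.01" --pt "-0.08 0 0" --pt "0 0 0" --turn '[0,0,0,0]'

```text
t: 9.5
eef_pos: [476.7, 18.4, 124.9]
tcp_rot: [1.513, 1.565, -0.117]
ft_force: [-0.4, -0.4, -0.7]
opening: 0.007
```

```bash
python3 -c "
from h import *
np.set_printoptions(precision=4,suppress=True)
goal(0,185,140)
cv2.imwrite('pics/w5.png',cams.read_camera('wrist'))"
```

```text
t 9.5 tip tray [-84.5192  32.1534 110.9318] F [-0.3875 -0.3627 -0.7389] open 0.007
  shift mm [ -28.5969   84.5681 -152.9085] scaled [-0.0572  0.1691 -0.3058] turn -0.0003
```

View pics/w5.png

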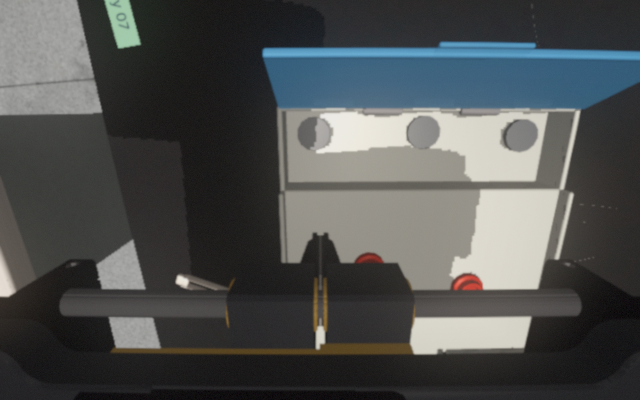

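All three greys lie in the trough, at (315,133), (423,132) and (520,134), and both reds are on the deck. Next I'll go up, over and behind the cover.

Call:
carry_out --grip '[1,1,1,1,1]' --pt "-0.08 0 0" --pt "0 0.042 -0.07" --pt "0 0.042 -0.07" --pt "0 0.042 -0.07" --pt "0 0.042 -0.075" --turn '[0,0,0,0,0]'

```text
t: 10.05
eef_pos: [567.7, 157.5, 160.2]
tcp_rot: [-1.205, 1.569, -2.835]
ft_force: [0.1, -1.5, 0.5]
opening: 0.004
```

Call:
carry_out --grip '[1]' --pt "0 0 0" --turn '[0]'

```text
t: 10.15
eef_pos: [568.8, 159.6, 159.7]
tcp_rot: [-3.116, 1.57, 1.541]
ft_force: [-0.6, -0.9, -1.0]
opening: 0.005
```

```bash
python3 -c "
from h import *
np.set_printoptions(precision=4,suppress=True)
goal(0,175,82)
cv2.imwrite('pics/w6.png',cams.read_camera('wrist'))"
```

```text
t 10.15 tip tray [ -0.7351 178.4614 145.743 ] F [-0.5639 -0.8661 -1.03  ] open 0.005
  shift mm [63.7418  0.7271  3.4852] scaled [0.1275 0.0015 0.007 ] turn 0.0008
```

View pics/w6.png

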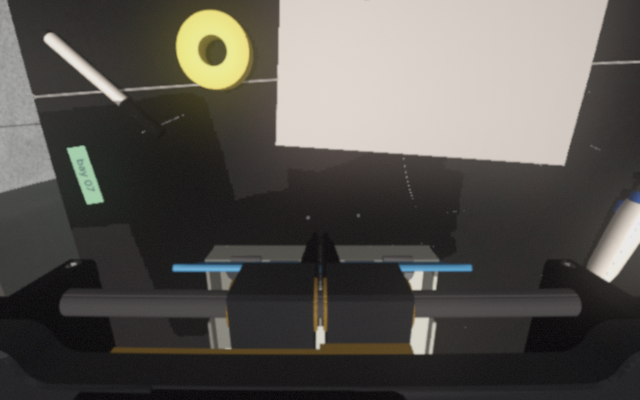

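The fingertips at (320,235) are beyond the cover's edge, which is the blue line at row 268. Before descending I'll check the clearance numerically.

```bash
python3 -c "
from h import *
c=cams.camera_info('wrist')
for z in(100,106,110):print((ray(c,[(173,268),(472,268)],z)-CT)@RT)
s,R=tool();T=s['eef_pos']-[0,0,14];print(proj(c,[T,T+RT@[0,10,0],T+RT@[0,-10,0]]))"
```

```text
[[-115.2  138.8  100. ]
 [ 117.5  139.8  100. ]]
[[-112.1  142.1  106. ]
 [ 114.3  143.   106. ]]
[[-110.   144.2  110. ]
 [ 112.1  145.2  110. ]]
[[317.8 249.3]
 [317.8 233.7]
 [317.8 264.3]]
```

Call:
carry_out --grip '[1,1,1,1,1]' --pt "0.06 0 0" --pt "0.065 0 0" --pt "0 0 0" --pt "0 0 0.03" --pt "0 0 0.025" --turn '[0,0,0,0,0]'

```text
t: 10.7
eef_pos: [565.9, 127.7, 100.1]
tcp_rot: [1.639, 1.569, 0.01]
ft_force: [0.4, 1.0, 0.7]
opening: 0.006
```

Call:
carry_out --grip '[1,1,1,1,1]' --pt "0 0 0.02" --pt "0 0 0.02" --pt "0 0 0.02" --pt "0 0 0.02" --pt "0 0 0.02" --turn '[0,0,0,0,0]'

```text
t: 11.2
eef_pos: [562.6, 78.2, 99.0]
tcp_rot: [0.72, 1.571, -0.909]
ft_force: [0.1, -0.4, 0.8]
opening: 0.005
```

```bash
python3 -c "
from h import *
goal(0,88,82)"
```

```text
t 11.2 tip tray [-2.2 96.9 85. ] F [ 0.1 -0.4  0.8] open 0.005
  shift mm [3.  2.2 8.9] scaled [0. 0. 0.] turn -0.0
```

Call:
carry_out --grip '[1,1,1,1,1]' --pt "0 0 0.018" --pt "0 0 0" --pt "-0.04 0 0" --pt "-0.08 0 0" --pt "-0.08 0 0" --turn '[0,0,0,0,0]'

```text
t: 11.7
eef_pos: [561.8, 70.3, 199.6]
tcp_rot: [-1.478, 1.569, -3.107]
ft_force: [0.8, 0.2, 0.2]
opening: 0.009
```

Call:
carry_out --grip '[1,1,1,1,1]' --pt "0 0 0.07" --pt "0 0 0.07" --pt "0 0 0.07" --pt "0 0 0" --pt "0 0 0" --turn '[0,0,0,0,0]'

```text
t: 12.2
eef_pos: [556.0, -35.0, 198.8]
tcp_rot: [-2.314, 1.571, 2.339]
ft_force: [0.9, -0.0, -0.3]
opening: 0.004
```

```bash
python3 -c "
from h import *
goal(0,0,200)
a=cams.read_camera('wrist');b=cams.read_camera('scene')[140:290,220:420]
cv2.imwrite('pics/w7.png',a);cv2.imwrite('pics/s7.png',cv2.resize(b,None,fx=3,fy=3))"
```

```text
t 12.2 tip tray [ -2.2 -16.5 184.8] F [ 0.9 -0.  -0.3] open 0.004
  shift mm [-15.2   2.2 -16.6] scaled [-0.  0. -0.] turn -0.0004
```

View pics/w7.png

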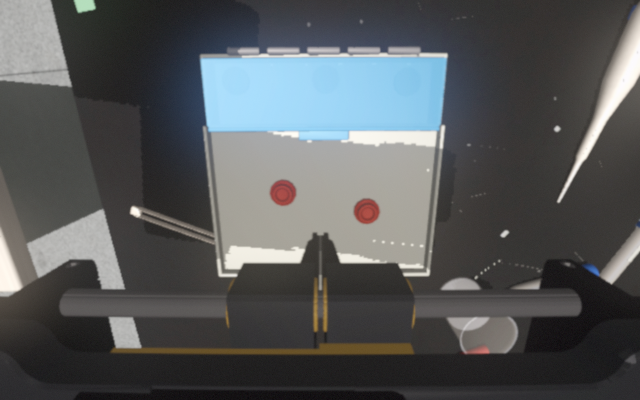

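View pics/s7.png

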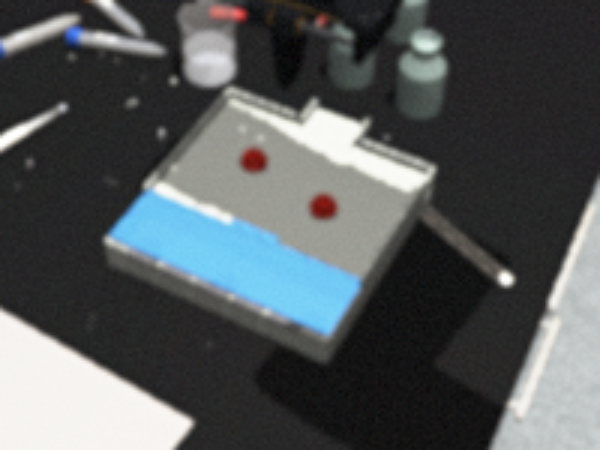

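The cover lies over the trough with three stopper outlines showing through it, and the reds are on the deck at (283,193) and (366,211). I'll do one numeric check of the cover's edge, then hand in.

```bash
python3 -c "
from h import *
c=cams.camera_info('wrist')
P=(ray(c,[(206,131),(443,130),(202,57),(446,57)],39)-CT)@RT;print(P, 'reach',P[2:,1].mean()-P[:2,1].mean())
print((ray(c,[(283,193),(366,211)],43)-CT)@RT)
print(env.state()['ft_force'],env.job_done())"
```

```text
[[-114.7   45.    39. ]
 [ 121.6   46.3   39. ]
 [-112.   113.2   39. ]
 [ 117.3  113.6   39. ]] reach 67.69757435791459
[[-39.3 -17.8  43. ]
 [ 47.7 -37.3  43. ]]
the job is handed in; nothing more can be done
[ 0.   0.5 -0.8] None
```

I swept the three grey stoppers into the trough one at a time with the closed fingertips. I then tipped the cover from behind until it fell shut, backed clear and handed the job in at about 12 s of the 51 s allowed. No verdict was reported.

- **Stoppers:** The wrist picture taken before closing showed all three greys in the trough, and the last one shows three faint outlines through the shut cover. Both reds stayed on the deck within about 2 mm of where they started, near tray (-39, -18) and (48, -37) mm.
- **Cover:** It looks flat in the last wrist and scene views. Its measured reach was 67.7 mm against the nominal 70 mm. That is within my pixel error, but it can't confirm the 0.06 rad limit by itself.
- **Forces and bystanders:** Force readings between moves were at most about 2 N, and the gripper was well clear of everything at the end. No bystander looked moved in the pictures, but I did not measure them.
- **Disagreement:** The wrist and top cameras differed by about 3.5–4.5 mm in tray x. I aimed halfway between them, and every sweep ran true.

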